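# Click a food box's lid shut, clip by clip

## Robot

A 6-joint arm with a two-finger parallel gripper is mounted at the origin on a cart in front of the work surface, level with it; the furniture and walls round the work are solid. World frame = base frame: x ahead of the robot, y to its left, z up, the work surface at z = 0. Lengths are in m, angles in rad, forces in N, time in s.
With the tool pointing down it reaches from about 0.35 to 0.775 m from the base axis. Payload 7.3 kg.
Tool frame: the origin (TCP) lies where the fingers leave the gripper's body, on its centre line; the fingertips stand 66 mm ahead of it and the grasp point (between the pads) lies 47 mm ahead of it (robot.tips_ahead is the distance from the TCP to the fingertips, in m); z points along the fingers, y is the line along which they close (so a half turn about z gives the same grasp; the last joint's range is limited). The gripper opens to 92 mm and grips with 3 to 60 N. Pads are 19 mm wide; open, the fingers measure 130 mm over their backs; the gripper's body (75 mm by 190 mm) begins 47 mm behind the grasp point.
Start: joints at [-1.391, 0.342, 1.524, -0, 1.275, -0.146], TCP at [0.168, -0.497, 0.292] pointing down, gripper open.
Joint ranges: [-2.53, 2.53], [-0.77, 2.02], [0.04, 2.7], [-1, 4.14], [0.28, 2.66], [-3.11, 3.11]. Speed limits (rad/s): [2.57, 2.57, 3.14, 3.14, 3.14, 3.14].

## Interface

Orientations are given as [roll, pitch, yaw] about the fixed x, y, z axes, in that order (R = Rz(yaw) Ry(pitch) Rx(roll)).
In Python, from cell import robot gives the robot as it stands.
- The arm moves only by the shell command python3 -m inch 'ROWS' [FORCE]. ROWS is a JSON object of lists of equal length, an entry for each row: "travel": the shift along the tool's x, y, z in mm, a list of three; "turn": the turn about the tool's z in units of 5 degrees (1.0 is 5 degrees); "claw": the closure, from -1 (fully open) to 1 (shut). A call has 1 to 12 rows; each row is the pose to reach, as a shift and turn from the pose commanded when the call began, along the tool's axes at that moment; what a row does not reach only later rows make up. A row lasts 1/10 s, in which the tool goes at most 50 mm and 8.59 degrees, less where a joint would pass 70% of its speed; a pose out of reach is approached as far as the arm can. A call with a gripper value outside its range is refused whole. The fingers move at their own pace and stop on an object; FORCE is the grip in N (left out, the last holds). Time passes only in rows, so rows that repeat a pose let the fingers close. It gives the time, the measured TCP pose, the force, the opening and the grip force at its end, in the units of the state.
- robot.observe(): the state, without advancing time (a new reading comes with each control period).
- robot.read_camera(name): name is "side" or "top"; returns a dict with "pixels" (420x560x3 uint8, red, green, blue), "fx", "fy", "cx", "cy" (pixels), "cam_to_world" (4x4, takes a point from camera to world coordinates). Camera axes: x right, y down, z forward; pixel columns grow to the right and rows downward; lengths in m; the calibration is good to about 2 mm. A picture is of the moment at which its call begins. There is no depth.
- robot.hand_in(): hands the job in; it is judged then, once.
The state is a dict: "time": time; "qpos": joint angles; "qvel": joint speeds; "joint_efforts": joint torques, N m; "tool_pos": TCP position; "tool_rot": TCP orientation; "contact_force": force on the tool from outside, world axes, zero at the start; "torque": the same for the moment, N m; "opening": finger opening in m; "grip_force": force on a finger pad.
Only numpy, scipy, OpenCV 4.12 (cv2) and the standard library are available. Lean on these libraries where they do the work, as an engineer would, in place of code of your own. Each camera call takes 0.05 s, during which the arm holds its last target. There are 200 camera calls.

## Task

The lid lies on the clear food box, but its four blue edge clips still stand up. Press each clip down with a fingertip until it clicks shut, so that all four lie flat with the lid. Only press: do not lift the box or shift it from its place on the chopping board, and leave the shaker, the spice jar, the tin and the pot alone.

Things in the scene. Friction and masses are not known exactly. Their poses are not given: they have to be found in the camera images.
- food_box: clear plastic food box with three limes in it, white lid and four blue clips: 134 x 184 mm over the shut clips, 62 mm high to the lid's top, 0.8 to 1 kg, loose, standing on the chopping board. Origin: centre of its underside. x axis across its short width, roughly away from the robot; y axis along its length, to the robot's left; z up. Yaw within 0.3 rad.
- board: yellow chopping board, 170 x 260 x 10 mm, fixed, lying across the pan supports of one of the two burners, its top 73 mm above the stove top. Origin: centre of its underside.
- clip_front (a joint): hinge of the front clip (box's -x long edge, nearest the robot), rad: 0 = shut, flat with the lid; grows as its outer edge lifts; stands open at 0.5 to 0.66. Resists with up to 0.15 N m (7 to 10 N down on its press point), clicks over at about 0.2 and then springs to 0 and stays; let go before that it springs open again.
- clip_front_press (a point): where to press the front clip: on its upper face, mid-length, 16 mm out from the hinge line; moves with the clip, down about 9 mm to shut, then at (-59, 0, 62) mm in the box's frame. The clip is 112 mm long (along y) and reaches 23 mm out from its hinge, which lies 43 mm from the box's middle; the lid's middle panel lies 4 mm lower than shut clips.
- clip_back (a joint): hinge of the clip on the far long edge (+x side); values and behaviour as clip_front.
- clip_left (a joint): hinge of the clip on the short edge at the robot's left (+y side); values and behaviour as clip_front.
- clip_right (a joint): hinge of the clip on the short edge at the robot's right (-y side); values and behaviour as clip_front.
- clip_back_press (a point): the same place on the back clip (112 mm long, along y); when shut at (59, 0, 62) mm in the box's frame.
- clip_left_press (a point): the same place on the left clip (64 mm long, along x; hinge 68 mm from the middle); when shut at (0, 84, 62) mm in the box's frame.
- clip_right_press (a point): the same place on the right clip (64 mm long, along x; hinge 68 mm from the middle); when shut at (0, -84, 62) mm in the box's frame.
- shaker: salt shaker with a grey cap, 44 mm across, 90 mm high, loose on the front edge of the stove; origin under its centre. Leave it alone.
- spice_jar: spice jar with a green cap, 46 mm across, 106 mm high, loose on the front edge of the stove; origin under its centre. Leave it alone.
- tin: food tin, 86 mm across, 40 mm high, loose on the front edge of the stove; origin under its centre. Leave it alone.
- pot: steel cooking pot, 170 mm across, 85 mm high, fixed on the other burner's pan support (its underside 63 mm above the stove top); origin under its centre. Leave it alone.

How it is judged:
By the outcome, as a careful person would: the job done as asked, in the order asked, and still so for the second after the job is handed in, with the robot touching nothing.
It also fails if it takes over 40 s, if anything falls off the work surface, if the arm or the gripper's body presses on something with over 40 N, if the wrist force passes 120 N, or if a joint passes its speed limit or range.

## Working session

There is one attempt and no reset: what is moved stays moved. The work goes in short steps, Python scripts to look and compute and a shell command to move; the robot and the scene stay as the last step left them, time stands still between calls to the robot, and variables do not carry over. Pictures are saved under pics/ and viewed, at most 10 in all, crops included, and the job is handed in when it is done.

```bash
mkdir -p pics; ls; python3 - <<'E'
from cell import robot
import cv2,numpy as np
for n in("top","side"):
    c=robot.read_camera(n);cv2.imwrite(f"pics/{n}0.png",c["pixels"][:,:,::-1]);print(n,c["fx"],c["fy"],c["cx"],c["cy"],np.round(c["cam_to_world"],3).tolist())
s=robot.observe();print(s["time"],s["tool_pos"],s["tool_rot"],s["opening"])
E
```

```text
pics
top 514.2999054811843 514.2999054811843 271.5105946678127 199.2486612094591 [[-0.011, -0.992, 0.123, 0.351], [-1.0, 0.012, 0.012, 0.023], [-0.013, -0.123, -0.992, 1.534], [0.0, 0.0, 0.0, 1.0]]
side 515.5978515434907 515.5978515434907 273.5507544422557 213.66888721109189 [[-0.91, -0.177, 0.375, 0.158], [-0.414, 0.353, -0.839, 0.949], [0.016, -0.919, -0.395, 0.527], [0.0, 0.0, 0.0, 1.0]]
0.1 [ 0.16800377 -0.4971189   0.29162256] [-3.14028272e+00 -1.74149636e-04  3.25788280e-01] 0.09163279838570228
```

View pics/top0.png

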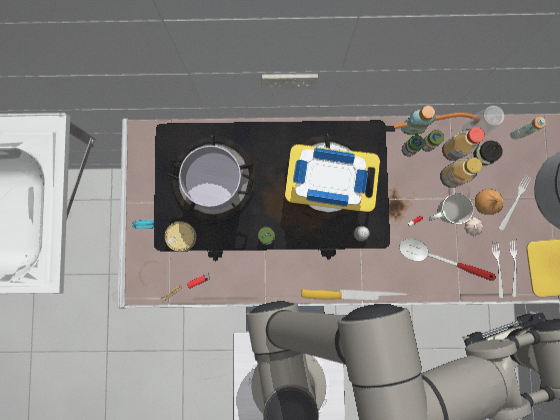

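View pics/side0.png

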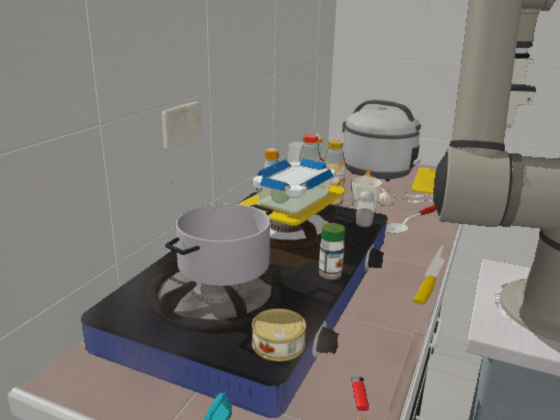

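The top view shows the box at about (331,177) on the yellow board, with blue clips on all four sides. In the side view it is at about (295,180). Next I segment the blue clips in both views and triangulate.

```bash
cat > h.py <<'E'
import cv2,numpy as np
def mask(c,box,lo,hi):
    hsv=cv2.cvtColor(c["pixels"],cv2.COLOR_RGB2HSV);m=cv2.inRange(hsv,lo,hi)
    k=np.zeros_like(m);x0,y0,x1,y1=box;k[y0:y1,x0:x1]=m[y0:y1,x0:x1];return k
def ray(c,u,v):
    T=np.array(c["cam_to_world"]);d=T[:3,:3]@[(u-c["cx"])/c["fx"],(v-c["cy"])/c["fy"],1];return T[:3,3],d/np.linalg.norm(d)
def onz(c,u,v,z):
    o,d=ray(c,u,v);return o+d*(z-o[2])/d[2]
def tri(c1,p1,c2,p2):
    o1,d1=ray(c1,*p1);o2,d2=ray(c2,*p2)
    s=np.linalg.lstsq(np.c_[d1,-d2],o2-o1,rcond=None)[0];a,b=o1+s[0]*d1,o2+s[1]*d2
    return (a+b)/2,np.linalg.norm(a-b)
E
python3 - <<'E'
from cell import robot
from h import *
im=[]
for n,b in(("top",(285,140,385,215)),("side",(240,150,350,215))):
    c=robot.read_camera(n);m=mask(c,b,(98,120,60),(125,255,255))
    k,l,s,ce=cv2.connectedComponentsWithStats(m)
    for i in range(1,k):
        if s[i,4]>8:
            r=cv2.minAreaRect(np.argwhere(l==i)[:,::-1].astype(np.float32));print(n,s[i].tolist(),np.round(ce[i],1),np.round(cv2.boxPoints(r),1).tolist())
    x0,y0,x1,y1=b;im.append(cv2.resize(c["pixels"][y0:y1,x0:x1,::-1],(700,290 if 0 else int(700*(y1-y0)/(x1-x0)*0.57)) ,interpolation=cv2.INTER_CUBIC))
cv2.imwrite("pics/crop.png",np.vstack(im));print([i.shape for i in im])
E
```

```text
top [313, 148, 41, 15, 388] [333.6 155.3] [[312.79998779296875, 157.10000610351562], [314.3999938964844, 147.10000610351562], [354.20001220703125, 153.3000030517578], [352.70001220703125, 163.1999969482422]]
top [293, 160, 14, 23, 241] [300. 171.] [[292.79998779296875, 181.0], [296.5, 158.89999389648438], [307.20001220703125, 160.6999969482422], [303.5, 182.8000030517578]]
top [354, 170, 14, 23, 249] [360.8 180.8] [[353.70001220703125, 190.8000030517578], [356.8999938964844, 169.0], [368.1000061035156, 170.60000610351562], [364.8999938964844, 192.39999389648438]]
top [307, 190, 41, 16, 420] [327.2 197.2] [[306.5, 199.10000610351562], [308.20001220703125, 188.6999969482422], [348.1000061035156, 195.39999389648438], [346.3999938964844, 205.6999969482422]]
side [300, 159, 26, 11, 164] [312.3 163.8] [[299.79998779296875, 164.6999969482422], [301.3999938964844, 157.89999389648438], [325.6000061035156, 163.1999969482422], [324.1000061035156, 170.10000610351562]]
side [258, 160, 32, 31, 439] [273.3 175.3] [[256.5, 187.3000030517578], [259.6000061035156, 157.3000030517578], [289.5, 160.5], [286.29998779296875, 190.5]]
side [305, 170, 28, 19, 223] [318.7 179.1] [[304.79998779296875, 181.60000610351562], [329.20001220703125, 169.39999389648438], [332.79998779296875, 176.60000610351562], [308.3999938964844, 188.8000030517578]]
[(299, 700, 3), (235, 700, 3)]
```

View pics/crop.png

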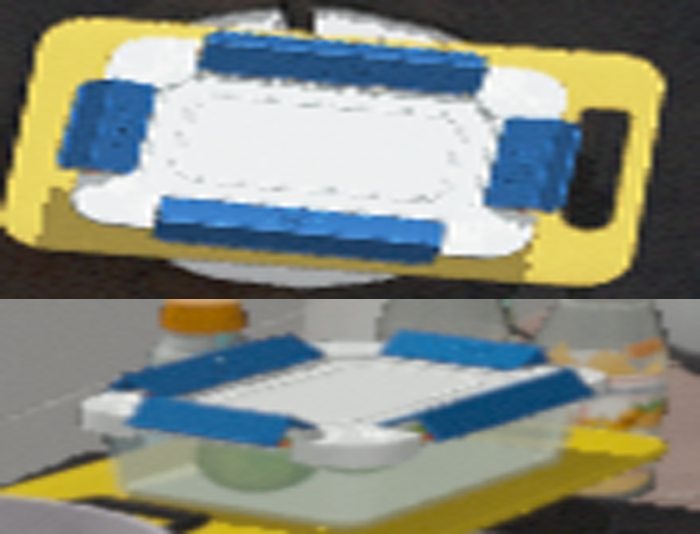

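The crop shows all four clips open, with the box turned slightly clockwise in the top view. The left and back clips merge in the side mask, so I triangulate the front and right clips from their centroids.

```bash
python3 - <<'E'
from cell import robot
from h import *
t=robot.read_camera("top");s=robot.read_camera("side")
print("front",tri(t,(327.2,197.2),s,(318.7,179.1)));print("right",tri(t,(360.8,180.8),s,(312.3,163.8)))
# left/back split: erode side blob
m=mask(s,(240,150,350,215),(98,120,60),(125,255,255));
my=mask(t,(275,130,390,225),(20,120,90),(35,255,255))
p=np.argwhere(my)[:,::-1].astype(np.float32);r=cv2.minAreaRect(p);print("board top px",r)
for z in(0.11,0.13,0.15):
    q=np.array([onz(t,*x,z)[:2] for x in cv2.boxPoints(r)]);print(z,np.linalg.norm(np.diff(q,axis=0),axis=1))
for z in(0.17,0.18,0.19,0.2):
    P=[onz(t,*x,z)[:2] for x in((327.2,197.2),(333.6,155.3),(300,171),(360.8,180.8))]
    print(z,np.round(P,4).tolist(),np.linalg.norm(P[0]-P[1]),np.linalg.norm(P[2]-P[3]),np.mean(P,0),np.arctan2(*(P[2]-P[3])[::-1])-np.pi/2,np.arctan2(*(P[1]-P[0])[::-1]))
# yellow board corners in side, lime etc
ms=mask(s,(225,150,360,235),(20,150,90),(35,255,255))
for pt in((304.8,181.6),(332.8,176.6)):print(pt)
# spice jar cap, shaker: base heights
E
```

```text
front (array([ 0.5247277 , -0.11407998,  0.13526945]), np.float64(0.006091230700819076))
right (array([ 0.57152934, -0.205857  ,  0.13853553]), np.float64(0.00033310834344142085))
board top px ((332.453857421875, 177.36923217773438), (91.04149627685547, 59.1645622253418), 7.125016689300537)
0.11 [0.16844174 0.25595694 0.16762091]
0.13 [0.1660752  0.25236085 0.1652659 ]
0.15 [0.16370866 0.24876476 0.1629109 ]
0.17 [[0.5233, -0.1098], [0.6369, -0.1298], [0.5952, -0.0386], [0.5664, -0.2007]] 0.11537822307048413 0.1647295517804345 [ 0.58043102 -0.1197414 ] -0.17560174901745995 -0.17410327873041262
0.18 [[0.522, -0.1089], [0.6348, -0.1287], [0.5934, -0.0381], [0.5648, -0.1991]] 0.11453204922803173 0.16352143959005722 [ 0.57874566 -0.11869601] -0.17560174901745929 -0.17410327873041304
0.19 [[0.5207, -0.1079], [0.6327, -0.1276], [0.5916, -0.0377], [0.5632, -0.1975]] 0.11368587538557931 0.16231332739967996 [ 0.5770603  -0.11765062] -0.17560174901745929 -0.1741032787304127
0.2 [[0.5195, -0.1069], [0.6306, -0.1265], [0.5898, -0.0372], [0.5616, -0.1958]] 0.1128397015431269 0.16110521520930268 [ 0.57537494 -0.11660523] -0.17560174901745929 -0.17410327873041262
(304.8, 181.6)
(332.8, 176.6)
```

Clip height triangulates to about 0.138, which fits a stove top at z = 0, a board top at 0.073 and a lid at 0.135. The box centre is about (0.586, -0.123) with yaw -0.175. I now move above the front clip with the gripper closed and aligned to the box.

```bash
python3 -m inch '{"travel":[[462,-251,0],[462,-251,0],[462,-251,0],[462,-251,0],[462,-251,0],[462,-251,0],[462,-251,0],[462,-251,0],[462,-251,0],[462,-251,0],[462,-251,0],[462,-251,0]],"turn":[5.74,5.74,5.74,5.74,5.74,5.74,5.74,5.74,5.74,5.74,5.74,5.74],"claw":[1,1,1,1,1,1,1,1,1,1,1,1]}' 10
python3 - <<'E'
from cell import robot
s=robot.observe();print(s["tool_pos"],s["tool_rot"],s["opening"],s["contact_force"],robot.tips_ahead)
E
```

```text
time: 1.5
tool_pos: [0.5277, -0.1082, 0.2918]
tool_rot: [-3.141, -0.001, -0.17]
contact_force: [-0.3, 0.0, 0.5]
opening: 0.0016
grip_force: 0.0
[ 0.52765976 -0.10824965  0.29182285] [-3.14051244e+00 -6.36011745e-04 -1.70219077e-01] 0.001576763672854386 [-0.2588716   0.00356356  0.51580541] 0.0655
```

```bash
python3 -m inch '{"travel":[[-3,4,40],[-3,4,66],[-3,4,70],[-3,4,74],[-3,4,78],[-3,4,81],[-3,4,84],[-3,4,86],[-3,4,88],[-3,4,88]],"turn":[0,0,0,0,0,0,0,0,0,0],"claw":[1,1,1,1,1,1,1,1,1,1]}'
python3 - <<'E'
from cell import robot
from h import *
s=robot.observe();print(s["tool_pos"]*1,s["contact_force"])
c=robot.read_camera("side");cv2.imwrite("pics/s1.png",cv2.resize(c["pixels"][120:240,220:380,::-1],(800,600),interpolation=cv2.INTER_CUBIC))
E
```

```text
time: 2.5
tool_pos: [0.5215, -0.1153, 0.205]
tool_rot: [3.141, -0.0, -0.175]
contact_force: [-2.1, 0.4, 3.5]
opening: 0.0005
grip_force: 1.6
[ 0.52154251 -0.115278    0.20497447] [-2.06054875  0.39910541  3.52159058]
```

View pics/s1.png

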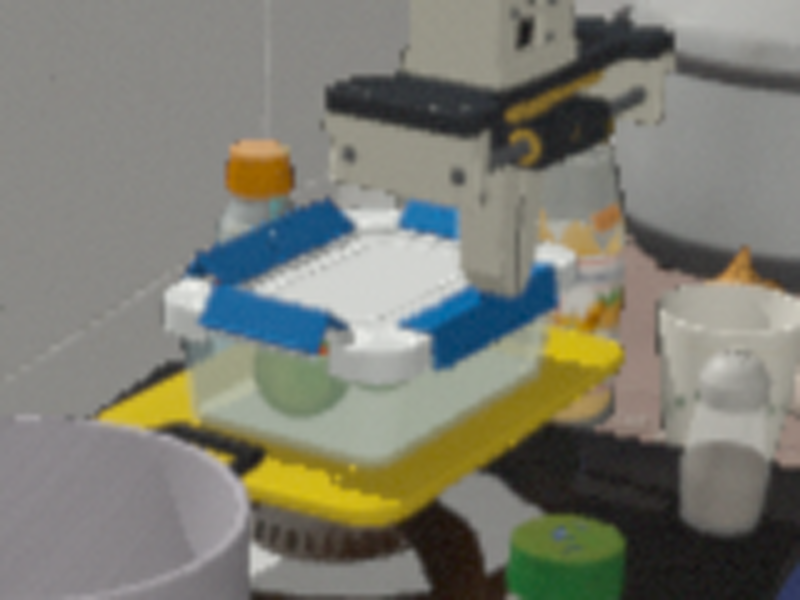

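The finger is on the front clip at about (500,290) in the crop, and the clip looks nearly down. I press a little further and watch the force.

```bash
python3 -m inch '{"travel":[[2,-2,2],[2,-2,3]],"turn":[0,0],"claw":[1,1]}';python3 -m inch '{"travel":[[0,0,1],[0,0,1.5],[0,0,1.5]],"turn":[0,0,0],"claw":[1,1,1]}'
```

```text
time: 2.75
tool_pos: [0.5249, -0.1135, 0.2016]
tool_rot: [3.141, -0.002, -0.175]
contact_force: [-2.3, 1.3, 12.6]
opening: 0.0005
grip_force: 6.4
time: 3.05
tool_pos: [0.5248, -0.1135, 0.2016]
tool_rot: [3.141, -0.003, -0.175]
contact_force: [-3.8, 1.5, 15.1]
opening: 0.0006
grip_force: 7.4
```

The tip has stopped on solid at 0.136 with 15 N, so the front clip is shut. I go on to the left clip. The tool axes now match the box: tool x = box x, tool y = -box y.

```bash
python3 -m inch '{"travel":[[0,0,-45],[40,-50,-50],[62,-89,-45],[62,-89,-25],[62,-89,-17],[62,-89,-13],[62,-89,-10],[62,-89,-7],[62,-89,-4],[62,-89,-2],[62,-89,0],[62,-89,0]],"turn":[0,0,0,0,0,0,0,0,0,0,0,0],"claw":[1,1,1,1,1,1,1,1,1,1,1,1]}'
python3 -m inch '{"travel":[[0,0,0],[0,0,0.5]],"turn":[0,0],"claw":[1,1]}'
```

```text
time: 4.25
tool_pos: [0.6006, -0.0376, 0.2016]
tool_rot: [3.141, -0.002, -0.176]
contact_force: [-3.0, 2.1, 11.4]
opening: 0.0003
grip_force: 5.7
time: 4.45
tool_pos: [0.6006, -0.0376, 0.2015]
tool_rot: [3.141, -0.002, -0.176]
contact_force: [-5.2, 1.5, 16.3]
opening: 0.0004
grip_force: 8.2
```

```bash
python3 -m inch '{"travel":[[0,0,-45],[40,50,-50],[62,88,-45],[62,88,-25],[62,88,-17],[62,88,-13],[62,88,-10],[62,88,-7],[62,88,-4],[62,88,-2],[62,88,0],[62,88,0]],"turn":[0,0,0,0,0,0,0,0,0,0,0,0],"claw":[1,1,1,1,1,1,1,1,1,1,1,1]}'
python3 -m inch '{"travel":[[0,0,0],[0,0,0]],"turn":[0,0],"claw":[1,1]}'
python3 -m inch '{"travel":[[0,0,-45],[-40,50,-50],[-62,88,-45],[-62,88,-25],[-62,88,-17],[-62,88,-13],[-62,88,-10],[-62,88,-7],[-62,88,-4],[-62,88,-2],[-62,88,0],[-62,88,0]],"turn":[0,0,0,0,0,0,0,0,0,0,0,0],"claw":[1,1,1,1,1,1,1,1,1,1,1,1]}'
python3 -m inch '{"travel":[[0,0,0],[0,0,0]],"turn":[0,0],"claw":[1,1]}'
```

```text
time: 5.65
tool_pos: [0.6466, -0.1333, 0.2016]
tool_rot: [3.141, -0.003, -0.174]
contact_force: [-2.1, 0.1, 10.7]
opening: 0.0006
grip_force: 5.6
time: 5.85
tool_pos: [0.6466, -0.1333, 0.2016]
tool_rot: [3.141, -0.003, -0.174]
contact_force: [-1.4, -0.4, 11.5]
opening: 0.0006
grip_force: 5.4
time: 7.05
tool_pos: [0.571, -0.209, 0.2015]
tool_rot: [3.141, -0.002, -0.173]
contact_force: [-3.9, 1.1, 14.3]
opening: 0.0004
grip_force: 7.0
time: 7.25
tool_pos: [0.571, -0.209, 0.2015]
tool_rot: [3.141, -0.003, -0.174]
contact_force: [-3.8, 0.3, 13.0]
opening: 0.0002
grip_force: 6.8
```

All four presses ended on solid at the same height. I lift clear, back off and check.

```bash
python3 -m inch '{"travel":[[0,0,-45],[0,0,-90],[-50,40,-100],[-100,80,-100],[-150,120,-100],[-180,150,-100],[-180,150,-100],[-180,150,-100]],"turn":[0,0,0,0,0,0,0,0],"claw":[1,1,1,1,1,1,1,1]}'
python3 - <<'E'
from cell import robot
from h import *
im=[]
for n,b in(("top",(285,140,385,215)),("side",(240,150,350,215))):
    c=robot.read_camera(n);m=mask(c,b,(98,120,60),(125,255,255))
    k,l,s,ce=cv2.connectedComponentsWithStats(m)
    for i in range(1,k):
        if s[i,4]>8: print(n,s[i].tolist(),np.round(ce[i],1))
    x0,y0,x1,y1=b;im.append(cv2.resize(c["pixels"][y0:y1,x0:x1,::-1],(500,290),interpolation=cv2.INTER_CUBIC))
cv2.imwrite("pics/end.png",np.vstack(im))
E
```

```text
time: 8.05
tool_pos: [0.3646, -0.3275, 0.2994]
tool_rot: [3.141, 0.0, -0.178]
contact_force: [-0.8, 0.4, 0.5]
opening: 0.0004
grip_force: 0.0
top [313, 151, 41, 13, 291] [333.1 156.9]
top [296, 161, 12, 22, 190] [301.2 171.8]
top [354, 170, 11, 23, 180] [358.9 180.5]
top [307, 190, 41, 14, 357] [327.2 196.3]
side [261, 164, 29, 13, 129] [274.7 170.2]
side [301, 164, 22, 6, 56] [311.6 166.1]
side [301, 173, 30, 22, 315] [316.5 182.5]
side [262, 181, 26, 16, 268] [273.6 188. ]
```

View pics/end.png

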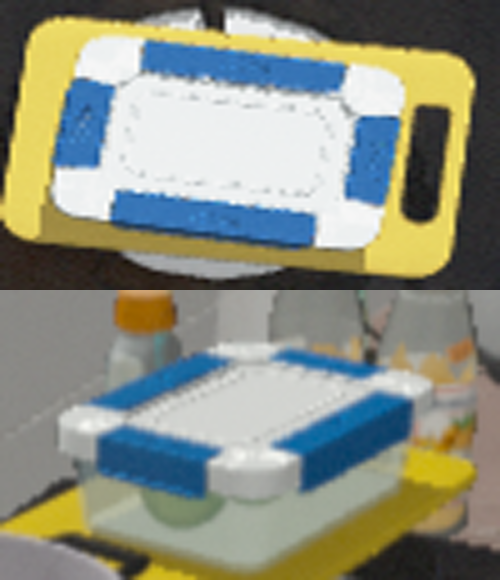

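All four clips lie flat with the lid in both views, and the box has not moved from its place on the board.

```bash
python3 -c "
from cell import robot
print(robot.hand_in())"
```

```text
the job is handed in; nothing more can be done
None
```

All four clips were pressed shut and lie flat with the lid, the box is still in its place on the board, and the job was handed in after about 8 s of robot time.

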